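# Point out the tuning screw left standing proud

## Task

One tuning screw on one of the three cavity filters was left standing proud of all the others, without its lock nut. Press the yellow button on the call box fully down and let it go, to call the line technician, then show the fault: point straight down at the top of that screw with the fingertips, just above it (about 1 to 2 cm clear), hold there steadily for at least two seconds and finish while still pointing. A touch would spoil the tuning, so do not touch any filter, and leave the screwdriver, tin, bin and loose nut where they are; nothing is to be gripped or lifted.

Things in the scene. Friction and masses are not known exactly. Their poses are not given: they have to be found in the camera images.
- proud_top (a point): centre of the flat top of the proud tuning screw, a bare brass stud 8 mm across standing 27 mm above the filter's cover, without a nut; its top is 76 mm above the bench, the next screws' tops 17.5 mm lower and 32 mm away. Axes as filter_a's, z up.
- filter_a: the faulty one: dark grey cavity filter, box 138 x 80 mm, 49 mm high, about 0.7 kg; origin at the centre of its underside, x along its length, z up. On its cover 2 rows (y = -18, +18 mm) of 4 brass screws, 32 mm apart; two connectors stick out 18 mm at -y. The screw at x = +48, y = +18 mm stands proud; the rest have nuts, tops 58.5 mm up. Stands in any of three places, turned any way.
- filter_b: a sound one: dark grey cavity filter, box 138 x 80 mm, 49 mm high, about 0.7 kg; origin at the centre of its underside, x along its length, z up. On its cover 2 rows (y = -18, +18 mm) of 4 brass screws, 32 mm apart; two connectors stick out 18 mm at -y. All its screws are locked with 13 mm steel nuts, tops 58.5 mm up. Stands in any of three places, turned any way.
- filter_c: a sound one: dark grey cavity filter, box 138 x 80 mm, 49 mm high, about 0.7 kg; origin at the centre of its underside, x along its length, z up. On its cover 2 rows (y = -18, +18 mm) of 4 brass screws, 32 mm apart; two connectors stick out 18 mm at -y. All its screws are locked with 13 mm steel nuts, tops 58.5 mm up. Stands in any of three places, turned any way.
- call_box: light grey push-button box fixed to the bench, 74 x 82 mm and 54 mm high, the yellow call button in the middle of its top; origin at the centre of its underside, z up.
- call_button_top (a point): centre of the top face of the yellow round call button, 32 mm across, pressed straight down.
- call_button (a joint): travel of the call button in m: 0 released, 0.006 fully down; a spring returns it, and holding it fully down takes 5 N.
- screwdriver: red-handled screwdriver, 170 mm long, lying on the bench; origin on its underside, x along it towards the tip. Bystander.
- tin: round pale tin with a paper label, 56 mm across, 55 mm high, standing on the bench; origin at the centre of its underside. Bystander.
- parts_bin: open blue plastic bin with connectors inside, 110 x 160 mm, 70 mm high; origin at the centre of its underside. Bystander.
- lock_nut: loose steel hex nut 13 mm across and 6.5 mm high, lying on the bench; origin at the centre of its underside. Bystander.
Things that resemble listed ones, but are neither listed nor needed, are in the scene too. What is shaped like the call_box but turquoise is not meant. What is shaped like the filter_c but green is not meant.

How it is judged (in metres and radians):
On the way, in this order (a step that is already met when the one before it is completed fails the run):
1. the call button is pressed down (value of joint call_button above 0.0045 m), for 0.05 s.
2. the call button is let go and comes back up (value of joint call_button below 0.002 m), for 0.2 s.
3. the fingertips point down at the proud screw from just above it, for two seconds (horizontal distance between the grasp point and proud_top below 0.012 m and z of the grasp point in the frame of proud_top between 0.02 and 0.055 m and angle between the grasp point's own z axis and vertical above 2.79 rad), for 2 s.
At the end, for the whole second after the job is handed in: Button pressed and up again; tool pointing down (within 20 degrees), its TCP within 12 mm sideways of the proud screw and 20 to 55 mm above its top (tips 19 mm past the TCP), staying there; filters upright within 6 mm, bystanders within 10 mm of their starts (all of step 3 and value of joint call_button below 0.002 m and distance of each of filter_a, filter_b, filter_c from where it was at the start of the episode below 0.006 m and angle between each of filter_a, filter_b, filter_c's own z axis and vertical below 0.05 rad and distance of each of screwdriver, tin, parts_bin, lock_nut from where it was at the start of the episode below 0.01 m); the robot touches nothing.
It fails at once if a filter or one of its screws is touched by the robot (contact force between any of the arm, the fingers and filter_a above 0.2 N or contact force between any of the arm, the fingers and filter_b above 0.2 N or contact force between any of the arm, the fingers and filter_c above 0.2 N).
It fails at once if a filter is moved, lifted or tipped (distance of any of filter_a, filter_b, filter_c from where it was at the start of the episode above 0.006 m).
It fails at once if a bystander (screwdriver, tin, bin, loose nut) is moved or lifted (distance of any of screwdriver, tin, parts_bin, lock_nut from where it was at the start of the episode above 0.01 m).
It also fails if it takes over 38 s, if anything falls off the work surface, if the arm or the gripper's body presses on something with over 40 N, if the wrist force passes 120 N, or if a joint passes its speed limit or range.

## Robot

A 7-joint arm with a two-finger parallel gripper is mounted at the origin on the work surface. World frame = base frame: x ahead of the robot, y to its left, z up, the work surface at z = 0. Lengths are in m, angles in degrees, forces in N, time in s.
With the tool pointing down it reaches from about 0.425 to 1.025 m from the base axis. Payload 3.6 kg.
Tool frame: the origin (TCP) lies between the finger pads, 19 mm behind the fingertips; this is the grasp point; z points along the fingers, y is the line along which they close (so a half turn about z gives the same grasp; the last joint's range is limited). The gripper opens to 85 mm and grips with 20 to 120 N. Pads are 22 mm wide; open, the fingers measure 114 mm over their backs; the gripper's body (76 mm by 85 mm) begins 54 mm behind the grasp point. The pads swing forward as they close: fully open they stand 13 mm farther back than shut.
Start: joints at [66.664, 33.873, 2.773, 92.16, -1.908, 54.013, -1.931], TCP at [0.224, -0.69, 0.25] pointing down, gripper open.
Joint ranges: [-153.93, 153.93], [-27.13, 128.08], [-72.61, 78.16], [10.71, 143.7], [-87.88, 267.88], [4.46, 118.87], [-176.78, 176.78]. Speed limits (degrees/s): [147.25, 147.25, 180, 180, 180, 180, 180].

## Interface

Orientations are given as [roll, pitch, yaw] about the fixed x, y, z axes, in that order (R = Rz(yaw) Ry(pitch) Rx(roll)).
In Python, from workcell import * gives the robot as it stands. Calls block until the motion is done:
- move_ptp(position, orientation): joint-space move of the TCP to a pose.
- move_straight(position, ori=None, rate=0.15): straight line of the TCP; ori=None keeps the orientation; rate is the mean speed in m/s.
- movej(angles): joint-space move.
- release() and close_gripper(grasp_force=None): open the fingers fully, or close them until they stop; grasp_force is the grip in N (None keeps the last).
- pause(seconds).
- solve_ik(position, orientation): joint angles nearest the present ones, or None.
- get_obs(): the state.
- get_image(name): name is "scene" or "top" or "wrist"; returns a dict with "frame" (384x512x3 uint8, red, green, blue), "z_map" (384x512 float32, m along the optical axis (not along the pixel's ray), 0 where there is no reading), "mtx" (3x3 intrinsics, pixels), "k1" (the pictures are not rectified: a ray, as slopes to the right and down, at radius r is drawn at 1 + k1 r^2 times it, then the intrinsics apply), "position" and "rotation" of the camera in the world. Camera axes: x right, y up, looking along -z (the intrinsics and any distortion apply to the point x, -y, -z); pixel columns grow to the right and rows downward; lengths in m; the calibration is good to about 2 mm. A picture is of the moment at which its call begins.
A pose or a line that the arm cannot do raises Unreachable and nothing moves.
- sign_off(): hands the job in; it is judged then, once.
The state is a dict: "t": time; "qpos": joint angles; "joint_vel": joint speeds; "joint_efforts": joint torques, N m; "tcp_pos": TCP position; "eef_rot": TCP orientation; "force": force on the tool from outside, world axes, zero at the start; "ft_torque": the same for the moment, N m; "opening": finger opening in m; "grip_force": force on a finger pad.
Only numpy, scipy, OpenCV 4.12 (cv2) and the standard library are available. Lean on these libraries where they do the work, as an engineer would, in place of code of your own. Each camera call takes 0.05 s, during which the arm holds its last target. There are 200 camera calls.

## Working session

There is one attempt and no reset: what is moved stays moved. The work goes in short steps, each a Python script; the robot and the scene stay as the last script left them, time stands still between calls to the robot, and variables do not carry over. Pictures are saved under pics/ and viewed, at most 10 in all, crops included, and the job is handed in when it is done.

```bash
mkdir -p pics; cat > h.py <<'E'
import numpy as np, cv2
from workcell import *
def save(im,n): cv2.imwrite('pics/'+n,cv2.cvtColor(im,cv2.COLOR_RGB2BGR))
def rays(im,uv):
    K=im['mtx']; k=im['k1']
    d=(np.asarray(uv,float).reshape(-1,2)-[K[0][2],K[1][2]])/[K[0][0],K[1][1]]
    s=d.copy()
    for _ in range(20): s=d/(1+k*(s**2).sum(1,keepdims=True))
    return np.c_[s[:,0],-s[:,1],-np.ones(len(s))]
def on_plane(im,uv,z):
    r=rays(im,uv)@np.array(im['rotation']).T; p=np.array(im['position'])
    return p+r*((z-p[2])/r[:,2:])
def cloud(im):
    h,w=im['z_map'].shape; v,u=np.mgrid[:h,:w]
    r=rays(im,np.c_[u.ravel(),v.ravel()])*im['z_map'].reshape(-1,1)
    return (r@np.array(im['rotation']).T+np.array(im['position'])).reshape(h,w,3)
E
python3 - <<'E'
from h import *
import pickle
d={n:get_image(n) for n in('top','scene')}
pickle.dump(d,open('d.pkl','wb'))
for n in d: save(d[n]['frame'],n+'.png'); print(n,d[n]['position'],np.round(d[n]['rotation'],3).tolist(),d[n]['k1'],d[n]['mtx'])
print(get_obs())
E
```

```text
top [0.37752394 0.00923949 1.15079517] [9.373, -0.29, -89.004] -0.005359023420360823 [[421.64156179   0.         253.73911985]
 [  0.         421.64156179 190.6609868 ]
 [  0.           0.           1.        ]]
scene [1.37223798 0.12362436 0.63071666] [55.404, 0.668, 100.056] -0.012632293767648144 [[411.82737945   0.         252.6978886 ]
 [  0.         411.82737945 197.73944157]
 [  0.           0.           1.        ]]
{'t': 0.1, 'qpos': array([66.66384556, 33.9218633 ,  2.76816143, 92.22977059, -1.90567045,
       54.014262  , -1.93146883]), 'joint_vel': array([ 0.05861044, -0.08757028,  0.11964545, -0.18196725,  0.04062939,
        0.03920659, -0.00108614]), 'joint_efforts': array([ 4.36566712e-03, -5.49999332e+01,  1.55302998e+00, -1.98825485e+01,
        9.73702554e-03,  3.82494007e-03, -2.22872259e-06]), 'tcp_pos': array([ 0.22355654, -0.68890872,  0.24893329]), 'eef_rot': array([-1.79880493e+02,  8.86851264e-03,  1.79838804e+01]), 'force': array([ 0.12773001, -0.79989071,  0.3711955 ]), 'ft_torque': array([ 0.02446571,  0.02343312, -0.02547253]), 'grip_force': 0.0, 'opening': 0.08558106383502073}
```

View pics/top.png

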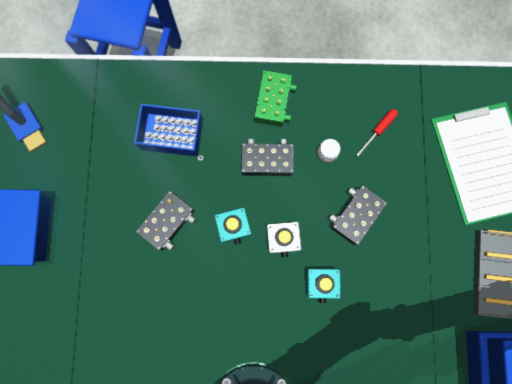

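View pics/scene.png

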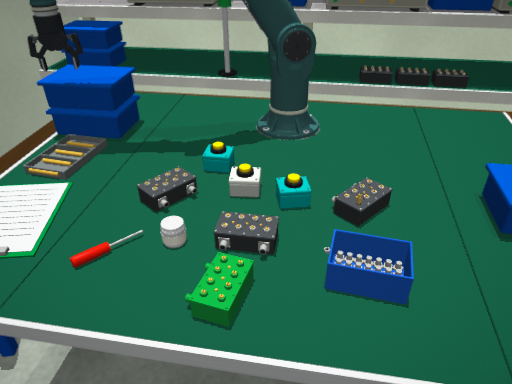

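The top view shows dark filters at (165,221), (267,158) and (358,215), with a green lookalike at (274,97). The grey call box is at (284,237), with turquoise lookalikes at (233,225) and (325,284). In the scene view, a stud seems to stand proud at (360,200) on the right-hand filter, which is the top-view filter at (165,221). I'll check that in one close crop.

```bash
sed -i "s/^def save/from scipy.spatial.transform import Rotation as Rn\ndef RM(im): return Rn.from_euler('xyz',im['rotation'],degrees=True).as_matrix()\ndef save/; s/np.array(im\['rotation'\])/RM(im)/" h.py
python3 - <<'E'
from h import *
import pickle
d=pickle.load(open('d.pkl','rb'))
up=lambda c:cv2.resize(c,None,fx=5,fy=5,interpolation=cv2.INTER_CUBIC)
a=d['scene']['frame'][170:230,325:400]; b=d['top']['frame'][187:255,130:205]
c=np.vstack([a,b[:60]]) 
save(np.hstack([up(a),up(b[:60])]),'crop.png')
P=cloud(d['top']); F=d['top']['frame']; hsv=cv2.cvtColor(F,cv2.COLOR_RGB2HSV)
for n,(u,v) in dict(A=(165,221),B=(267,158),C=(358,215),btn=(284,237),turq=(233,225),tin=(329,150)).items(): print(n,P[v,u].round(3))
m=((hsv[...,0]>20)&(hsv[...,0]<35)&(hsv[...,1]>130)&(hsv[...,2]>120)).astype(np.uint8)
n,l,s,c=cv2.connectedComponentsWithStats(m)
for i in range(1,n):
  if s[i,4]>20:print(s[i],c[i].round(1),on_plane(d['top'],c[i],np.median(P[l==i][:,2]))[0].round(4))
# high points over the filters
for n,(u,v) in dict(A=(165,221),B=(267,158),C=(358,215)).items():
  w=P[v-32:v+33,u-32:u+33,2]; k=np.argwhere((w>.064)&(w<.09))+[v-32,u-32]; print(n,[(x[1],x[0],round(float(P[x[0],x[1],2]),3)) for x in k][:15])
E
```

```text
A [0.475 0.238 0.048]
B [ 0.649 -0.027  0.05 ]
C [ 0.5   -0.269  0.047]
btn [ 0.437 -0.072  0.077]
turq [0.465 0.058 0.077]
tin [ 0.672 -0.193  0.056]
A [(np.int64(167), np.int64(199), 0.075), (np.int64(168), np.int64(199), 0.076), (np.int64(169), np.int64(199), 0.076), (np.int64(170), np.int64(199), 0.073), (np.int64(167), np.int64(200), 0.075), (np.int64(168), np.int64(200), 0.078), (np.int64(169), np.int64(200), 0.075), (np.int64(170), np.int64(200), 0.075), (np.int64(168), np.int64(201), 0.078), (np.int64(169), np.int64(201), 0.077), (np.int64(170), np.int64(201), 0.068), (np.int64(179), np.int64(209), 0.064)]
B []
C []
```

View pics/crop.png

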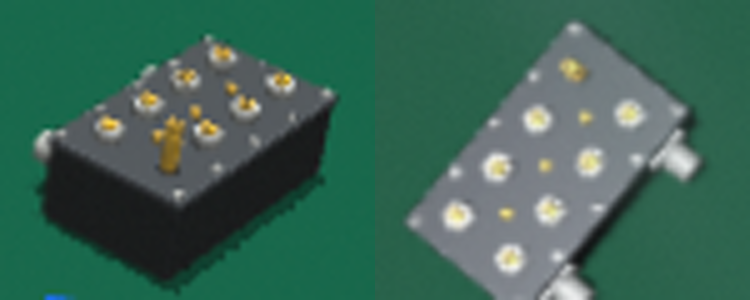

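The crop confirms it. The filter at top (165,221) has a bare, nutless brass stud standing proud at about (169,200.5), and depth puts its top at 0.076 m. Next I'll measure the button and the stud precisely.

```bash
python3 - <<'E'
from h import *
import pickle
d=pickle.load(open('d.pkl','rb'))
T=d['top'];P=cloud(T);F=T['frame']; hsv=cv2.cvtColor(F,cv2.COLOR_RGB2HSV)
print(F[237,284],hsv[237,284], 'bench z',np.median(P[300:330,150:180,2]))
S=d['scene'];Q=cloud(S);hs=cv2.cvtColor(S['frame'],cv2.COLOR_RGB2HSV)
def btn(im,P,h,u,v,r=14):
  m=np.zeros(h.shape[:2],bool); m[v-r:v+r,u-r:u+r]=True
  m&=(h[...,0]>18)&(h[...,0]<40)&(h[...,1]>110)&(h[...,2]>120)
  k=np.argwhere(m)[:,::-1]; z=np.median(P[m][:,2]); top=m&(abs(P[...,2]-z)<.004)
  print(m.sum(),z,'px',k.mean(0), on_plane(im,k.mean(0),z), 'cloud',np.median(P[top],0))
btn(T,P,hsv,284,237); btn(S,Q,hs,245,169)
for im,C,(u,v) in((T,P,(168,201)),(S,Q,(360,195))):
  w=np.zeros(C.shape[:2],bool); w[v-14:v+14,u-14:u+14]=True
  w&=(C[...,2]>.070)&(C[...,2]<.085); k=np.argwhere(w)[:,::-1]
  print(len(k),k.mean(0),on_plane(im,k.mean(0),.076),C[w].mean(0))
print(solve_ik([.43,-.07,.2],[180,0,0]))
for y in range(-180,180,30): print(y,solve_ik([.525,.235,.12],[180,0,y]))
E
```

```text
[248 250 153] [ 31  99 250] bench z 6.878164905255169e-05
62 0.07568750396730684 px [284.20967742 235.30645161] [[ 0.44149846 -0.07253813  0.0756875 ]] cloud [ 0.44489909 -0.07186144  0.07598535]
86 0.07566595213343591 px [244.38372093 167.19767442] [[ 0.44350121 -0.07011804  0.07566595]] cloud [ 0.4417336  -0.07014327  0.07604368]
10 [168.5 199.8] [[0.52718682 0.2256904  0.076     ]] [0.52720319 0.22570935 0.07589845]
13 [359.46153846 194.84615385] [[0.52922251 0.22630218 0.076     ]] [0.52779676 0.22647483 0.0750634 ]
[  4.62049117  18.03830631  -1.64627955 130.76899767   0.98388684
  31.20340302 -87.78648812]
-180 [ -4.34423643  37.51037486 -34.29408084 115.86644323  34.76347016
  36.99157633  28.23986464]
-150 [  6.15844073  43.23727532 -51.01569559 115.43438196  48.3956957
  45.40691261  45.83509264]
-120 [ 11.81586037  48.67629521 -61.66095964 115.21925897  56.0215048
  52.85345493  69.19715482]
-90 [ 11.81586037  48.67629521 -61.66095964 115.21925897  56.0215048
  52.85345493  99.19715482]
-60 [ -40.35631019   34.68652484   16.44459646  117.48014358  -18.63844075
   30.27029752 -160.47338308]
-30 [ -34.73726053   33.8871322     8.50198812  117.23032323   -9.62996636
   29.5223428  -139.26456643]
0 [ -28.5362445    33.54502024   -0.12467106  116.94991976    0.13988204
   29.50519566 -118.76189282]
30 [-21.5448747   33.78500877  -9.79970179 116.63157821  10.77517561
  30.41458217 -99.03462685]
60 [-14.16151357  34.77614301 -20.10574777 116.29766263  21.44769687
  32.42625838 -79.24208643]
90 [ -9.10610786  35.95156021 -27.31073699 116.07311351  28.41623195
  34.47571472 -55.83022715]
120 [ -6.21210131  36.84022396 -31.52610073 115.94685501  32.29545764
  35.92983449 -29.46358261]
150 [ -4.95678253  37.2816475  -33.3817273  115.8927131   33.95688197
  36.63204211  -1.01096518]
```

```bash
python3 - <<'E'
from h import *
close_gripper()
move_ptp([.441,-.0715,.15],[180,0,0])
move_straight([.441,-.0715,.102],rate=.1)
for z in (.094,.091,.089,.088,.087,.086,.085,.084):
    move_straight([.441,-.0715,z],rate=.03); o=get_obs(); print(z,o['tcp_pos'].round(4),o['force'].round(2))
    if abs(o['force'][2])>9: break
pause(.2); save(get_image('scene')['frame'][130:230,180:320],'press.png')
move_straight([.441,-.0715,.15],rate=.1)
pause(.3)
move_ptp([.528,.226,.19],[180,0,0])
pause(.3)
import pickle; w=get_image('wrist'); t=get_image('top'); pickle.dump((w,t),open('w.pkl','wb')); save(w['frame'],'wrist.png')
o=get_obs();print(o['t'],o['tcp_pos'],o['force'],o['eef_rot'])
E
```

```text
0.094 [ 0.4416 -0.0716  0.0942] [0.06 0.31 1.09]
0.091 [ 0.4416 -0.0716  0.0911] [ 1.34 -0.49  2.91]
0.089 [ 0.4416 -0.0715  0.0891] [ 0.89 -0.6   4.85]
0.088 [ 0.4416 -0.0716  0.0887] [ 0.59  0.05 11.12]
7.9333 [0.52811233 0.22531111 0.18999115] [-0.35447282  0.52089291  0.65219435] [ 1.79991660e+02  4.19815118e-03 -6.33848578e-02]
```

View pics/wrist.png

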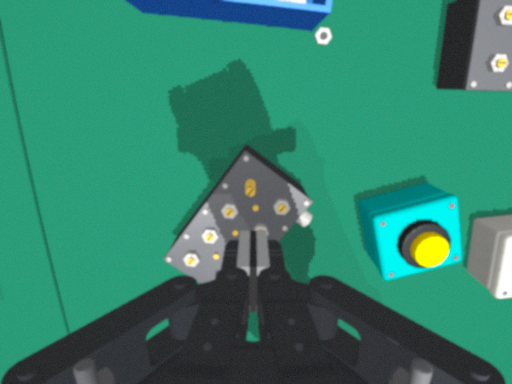

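The press reached its stop: the force jumped from 4.9 to 11 N at 0.0887 m. The wrist view shows the nutless stud at about (250,187), ahead of the closed fingers, with nothing in the way. I'll refine its position from this view.

```bash
python3 - <<'E'
from h import *
import pickle
w,t=pickle.load(open('w.pkl','rb'))
C=cloud(w); m=np.zeros(C.shape[:2],bool); m[172:202,238:264]=True
m&=(C[...,2]>.072)&(C[...,2]<.082); k=np.argwhere(m)[:,::-1]
print(len(k),k.mean(0),on_plane(w,k.mean(0),.076),C[m].mean(0))
E
```

```text
76 [249.56578947 190.90789474] [[0.52682434 0.22620578 0.076     ]] [0.52641416 0.22621893 0.07476555]
```

All three views agree on (0.5275, 0.226) to within 2 mm.

```bash
python3 - <<'E'
from h import *
move_straight([.5275,.2262,.111],rate=.06)
pause(3)
o=get_obs();print(o['t'],o['tcp_pos'],o['force'])
a=get_image('scene')['frame'];save(np.hstack([cv2.resize(a[100:230,325:425],None,fx=4,fy=4),cv2.resize(a[130:230,195:295],(400,520))]),'end.png')
E
```

```text
12.4 [0.52748202 0.22622006 0.11098247] [ 0.70953705 -0.29452745 -0.87722275]
```

View pics/end.png

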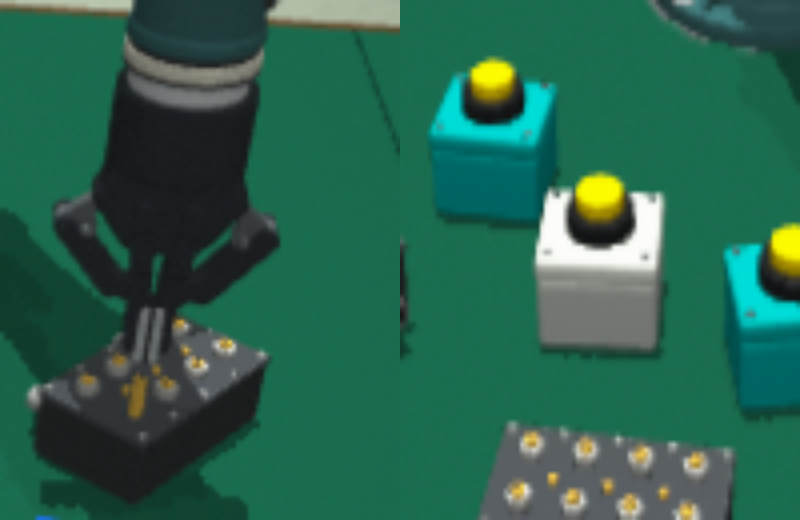

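The crop shows the fingertips at about (145,362) and the stud top at about (140,380). That gap of roughly 18 crop pixels matches the planned 15 mm clearance. The call button is back up.

```bash
python3 -c "
from h import *
print(sign_off())"
```

```text
the job is handed in; nothing more can be done
None
```

I pressed the grey box's call button down to its stop and it came back up. The job is handed in (result not shown) with the closed fingertips held pointing straight down, by calculation about 16 mm above the proud screw.

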